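# Open a fan's terminal box

## Robot

A 7-joint arm with a two-finger parallel gripper is mounted at the origin on the work surface. World frame = base frame: x ahead of the robot, y to its left, z up, the work surface at z = 0. Lengths are in mm, angles in degrees, forces in N, time in s.
With the tool pointing down it reaches from about 400 to 875 mm from the base axis. Payload 6.5 kg.
Tool frame: the origin (TCP) lies at the very end of the fingers, on their centre line; the grasp point (between the pads) lies 19 mm behind it; z points along the fingers, y is the line along which they close (so a half turn about z gives the same grasp; the last joint's range is limited). The gripper opens to 85 mm and grips with 20 to 120 N. Pads are 22 mm wide; open, the fingers measure 114 mm over their backs; the gripper's body (76 mm by 85 mm) begins 54 mm behind the grasp point. The pads swing forward as they close: fully open they stand 13 mm farther back than shut.
Start: joints at [70.176, 30.733, -0.252, 88.115, 0.149, 61.152, -4.079], TCP at [179.502, -624.715, 231.29] pointing down, gripper open.
Joint ranges: [-154.64, 154.64], [-21.42, 123.67], [-72.66, 72.17], [13.99, 137.28], [-74.86, 254.86], [10.95, 109.41], [-158.01, 158.01]. Speed limits (degrees/s): [136.94, 136.94, 180, 180, 180, 180, 180].

## Interface

Orientations are given as a 3x3 rotation matrix whose columns are the frame's x, y, z axes.
In Python, from station import arm gives the robot as it stands. The module is installed in compiled form; this text tells all that it offers.
- The arm moves only by the tool send_rows, never from a script. Its argument "steps" is a list of rows, each a list of 4 numbers: the shift along the world's x, y, z in m, then the turn about the world's z in rad. In form: [[x, y, z, twist], ...]. A call has 1 to 5 rows; each row is the pose to reach, as a shift and turn from the pose commanded when the call began; what a row does not reach only later rows make up. A row lasts 1/12 s, in which the tool goes at most 41.7 mm and 7.16 degrees, less where a joint would pass 70% of its speed; a pose out of reach is approached as far as the arm can. A call with a gripper value outside its range is refused whole. "claw" is the opening, from 0 (shut) to 1 (fully open), set as the call begins (left out, the last holds). The fingers move at their own pace and stop on an object; "squeeze" is the grip in N (left out, the last holds). Time passes only in rows, so rows that repeat a pose let the fingers close. It gives the time, the measured TCP pose, the force and the opening at its end, in the units of the state.
- arm.get_obs(): the state, without advancing time (a new reading comes with each control period).
- arm.capture(name): name is "scene" or "top" or "wrist"; returns the picture (384x512x3 uint8, red, green, blue); there is no depth.
- arm.get_calibration(name): a dict with "fx", "fy", "cx", "cy" (pixels), "rvec" (rotation vector, rad) and "tvec" (3), from world to camera coordinates, as OpenCV has them. Camera axes: x right, y down, z forward; pixel columns grow to the right and rows downward; lengths in mm; the calibration is good to about 2 mm. The wrist camera is an equidistant fisheye: a pixel r from the principal point sees the ray r / f radians off the axis. A picture is of the moment at which its call begins: read the wrist's pose just before it. get_calibration takes no time and is no camera call; for the wrist camera it gives the pose at the moment of the call.
- arm.finish_job(): hands the job in, once; it reports no verdict.
Trained networks look in the newest picture that a camera, given by its name, has taken for a name from the list of things; names that differ only in an ending like _2 or _b are one class to them, and where a whole thing is asked for, a point or a joint stands for the part that bears it (a point fixed in the world has none). Each returns a list of dicts, best first, with "confidence" (0 to 1); they miss things now and then, are a little off and sometimes report something else, mostly with a low value. They report only what shows in the picture. A call takes as long as a camera call. They do not tell look-alikes from the thing itself.
- arm.spot_in(camera, query): "extent" ([left, top, right, bottom] as shares, 0 to 1, of the picture: columns of its width, rows of its height, round what is visible of it).
- arm.trace(camera, query): "pixels" (384x512 bool, what is visible of it) and "extent" ([left, top, right, bottom] as shares, 0 to 1, of the picture: columns of its width, rows of its height, round what is visible of it).
- arm.spot_point(camera, query): "xy" ([column, row] as shares, 0 to 1, of the picture: columns of its width, rows of its height: a listed point, or the origin of a listed thing).
The state is a dict: "t": time; "qpos": joint angles; "joint_vel": joint speeds; "joint_efforts": joint torques, N m; "position": TCP position; "tcp_rot": TCP orientation; "contact_force": force on the tool from outside, world axes, zero at the start; "torque": the same for the moment, N m; "grip_width": opening from 0.0 (shut) to 1.0 (fully open).
Only numpy, scipy, OpenCV 4.12 (cv2) and the standard library are available. Lean on these libraries where they do the work, as an engineer would, in place of code of your own. Each camera call takes 0.05 s, during which the arm holds its last target. There are 200 camera calls.

## Task

A bathroom fan lies dismantled for cleaning. On the larger of the two light grey boxes, press the white snap tab all the way in with a fingertip, then push the released dark grey cover along its rails, by its rib, until the compartment it covered is completely open; the cover stays lying on its rails and is never picked up. Leave the smaller box, its tab and cover and everything else on the table alone.

Things in the scene. Friction and masses are not known exactly. Their poses are not given: they have to be found in the camera images.
- terminal_box: Larger light grey box, fixed, 168 mm long (own x -90 to +78 mm), 90 wide (y), 50 high. Origin on the table, on its centre line. Rails along x, tops 40 mm up, 60 mm apart, carry the cover; lips 66 mm apart, tops 50 mm up, hold its edges down. Compartment: x -84 to -12 mm. Tab, between the rails: x -6 to +36 mm (floor round it 22 mm up). Stop at +72 mm. The cover slides to +x, over the pressed-in tab.
- terminal_box_cover: Loose dark grey cover of the larger box, 60 g: plate 72 mm along own x, 77 along y, 5 thick; origin at the centre of its underside, axes as the box's. Closed: x = -44 mm in the box's frame, 40 mm above the table, its front edge 2 mm short of the tab, which blocks it. Compartment fully open from x = +24 mm; at the end stop x = +36 mm. Slides easily.
- terminal_box_rib (a point): Middle of the top edge of the upright rib across that cover (5 mm thick along x, 43 mm along y, 14 mm high above the plate): 10 mm behind the cover's centre (own -x), 59 mm above the table. Push its rear (-x) face towards +x.
- terminal_box_tab_top (a point): Press point on top of the larger box's white tab (block 42 mm along x, 28 mm along y), at x = +19 mm of the box, 4 mm ahead of the tab's middle and 25 mm from the tab's face next to the cover. 50 mm above the table when out, 37 mm when fully in.
- terminal_box_tab (a joint): Downward travel of the larger box's tab: 0 out, 0.013 m fully in (at its stop). Moves vertically, takes about 5 to 7 N at any depth, and stays where it is left. The cover clears it only beyond about 0.010 m.
- small_box: The smaller light grey box of the same make, fixed, about 146 mm long (x from -68 to +78 mm), 74 mm wide, 50 mm high; to be left alone. Origin on the table on its centre line.
- small_box_cover: Its loose dark grey cover, 50 x 61 x 5 mm with a rib 14 mm high; origin at the centre of its underside. To be left alone.
- small_box_tab (a joint): Downward travel (m) of the smaller box's white tab, 0 out; to be left alone.
- screwdriver: Loose green-handled screwdriver lying on the table, 190 mm long along its x; bystander.
- washer: Loose rubber washer, 24 mm across, 5 mm high, near the gap between the boxes; bystander.
- grommet: Loose dark plastic stepped plug, 24 mm across, 16 mm high, in the gap between the boxes; bystander.
- remote: Loose white remote control lying flat, 115 x 52 x 18 mm; bystander.
- impeller: Loose pale grey fan wheel standing on its disc, 170 mm across, 95 mm high; bystander.
- cleaner: Loose clear bottle, 60 mm across, 160 mm high; bystander.
There are look-alikes about, which are no part of the job. What is shaped like the terminal_box_cover but yellow is not meant.

How it is judged:
By the outcome, as a careful person would: the job done as asked, in the order asked, and still so for the second after the job is handed in, with the robot touching nothing.
It also fails if it takes over 42 s, if anything falls off the work surface, if the arm or the gripper's body presses on something with over 40 N, if the wrist force passes 120 N, or if a joint passes its speed limit or range.

## Working session

There is one attempt and no reset: what is moved stays moved. The work goes in short steps, Python scripts to look and compute and a tool call to move; the robot and the scene stay as the last step left them, time stands still between calls to the robot, and variables do not carry over. Pictures are saved under pics/ and viewed, on a budget of 10 in all, crops included, one or two more only if the job needs it, and the job is handed in when it is done.

Besides the shell and the picture viewer there is one more tool, called after "Emit:" as name(argument=value, ...) on one line, values as JSON. send_rows: Moves the arm, as the interface text tells. Its arguments: {"type":"object","properties":{"steps":{"type":"array","items":{"type":"array","items":{"type":"number"}}},"claw":{"type":"number"},"squeeze":{"type":"number"}},"required":["steps"]}

```bash
mkdir -p pics; cat > h.py <<'E'
import numpy as np, cv2
from station import arm
def save(im,name,box=None,s=1):
    if box: im=im[box[1]:box[3],box[0]:box[2]]
    im=cv2.resize(im,None,fx=s,fy=s,interpolation=cv2.INTER_CUBIC)
    cv2.imwrite('pics/'+name,im[:,:,::-1])
def ray(c,u,v,z):
    "pixel -> world point at height z"
    k=arm.get_calibration(c) if isinstance(c,str) else c
    R=cv2.Rodrigues(np.array(k['rvec'],float))[0];t=np.array(k['tvec'],float).ravel()
    a=(u-k['cx'])/k['fx'];b=(v-k['cy'])/k['fy']
    if c=='wrist' or k.get('fish'):
        r=np.hypot(a,b);d=np.array([a/r*np.sin(r),b/r*np.sin(r),np.cos(r)]) if r>1e-9 else np.array([0,0,1.])
    else: d=np.array([a,b,1.])
    o=-R.T@t;d=R.T@d
    return o+d*(z-o[2])/d[2]
E
python3 - <<'E'
from h import *
o=arm.get_obs();print(o['t'],o['position'],o['tcp_rot'],o['contact_force'],o['grip_width'])
a=arm.capture('top');b=arm.capture('scene')
save(np.vstack([a,b]),'a.png',s=0.78) if 0 else (save(a,'top.png',s=1.5),save(b,'scene.png',s=1.5))
for c in('top','scene'):
  for q,z in(('terminal_box_rib',59),('terminal_box_tab_top',50),('terminal_box',0),('terminal_box_cover',40),('small_box',0),('small_box_cover',40)):
    for r in arm.spot_point(c,q)[:3]:
      u,v=r['xy'][0]*512,r['xy'][1]*384
      print(c,q,round(r['confidence'],2),round(u),round(v),ray(c,u,v,z).round(0))
E
```

```text
0.0 [ 179.31551014 -624.13858606  230.42480122] [[ 9.61087618e-01  2.76243144e-01 -5.62507756e-04]
 [ 2.76243698e-01 -9.61086311e-01  1.58789257e-03]
 [-1.01974068e-04 -1.68149311e-03 -9.99998581e-01]] [-0.07753437  0.01521943 -0.04332646] 1.0018690218877617
top terminal_box_rib 0.8 146 207 [553. 288.  59.]
top terminal_box_rib 0.61 188 211 [541. 151.  59.]
top terminal_box_rib 0.22 376 244 [ 444. -450.   59.]
top terminal_box_tab_top 0.51 196 190 [614. 129.  50.]
top terminal_box 0.9 196 196 [601. 137.   0.]
top terminal_box 0.3 234 140 [803.  13.   0.]
top terminal_box_cover 0.9 145 209 [548. 295.  40.]
top terminal_box_cover 0.75 190 208 [553. 148.  40.]
top terminal_box_cover 0.48 118 253 [406. 374.  40.]
top small_box 0.72 291 193 [ 617. -189.    0.]
top small_box_cover 0.57 298 203 [ 575. -206.   40.]
scene terminal_box_rib 0.63 369 241 [610. 294.  59.]
scene terminal_box_rib 0.56 320 207 [551. 150.  59.]
scene terminal_box_tab_top 0.68 303 223 [613. 127.  50.]
scene terminal_box_tab_top 0.33 276 170 [455.  -7.  50.]
scene terminal_box 0.92 307 234 [602. 137.   0.]
scene terminal_box_cover 0.88 372 246 [606. 305.  40.]
scene terminal_box_cover 0.69 316 215 [564. 146.  40.]
scene small_box 0.85 193 198 [ 605. -199.    0.]
scene small_box_cover 0.75 202 180 [ 567. -190.   40.]
scene small_box_cover 0.43 411 207 [440. 372.  40.]
```

View pics/top.png

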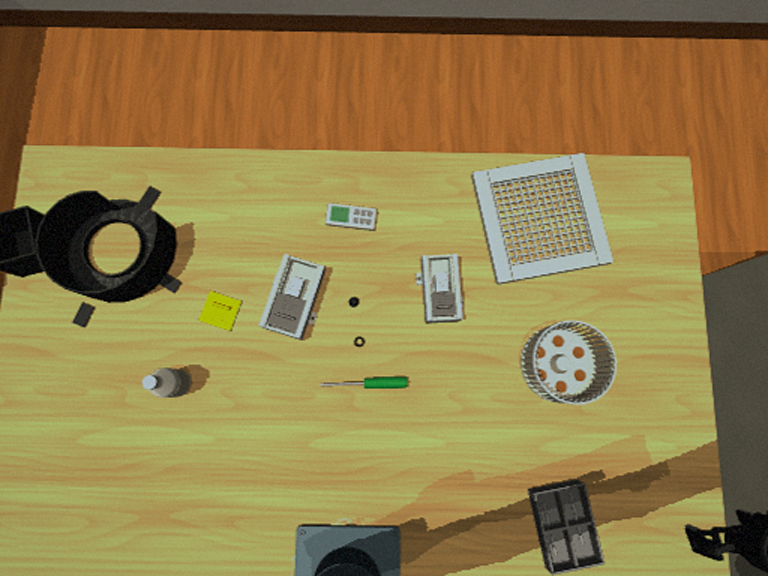

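View pics/scene.png

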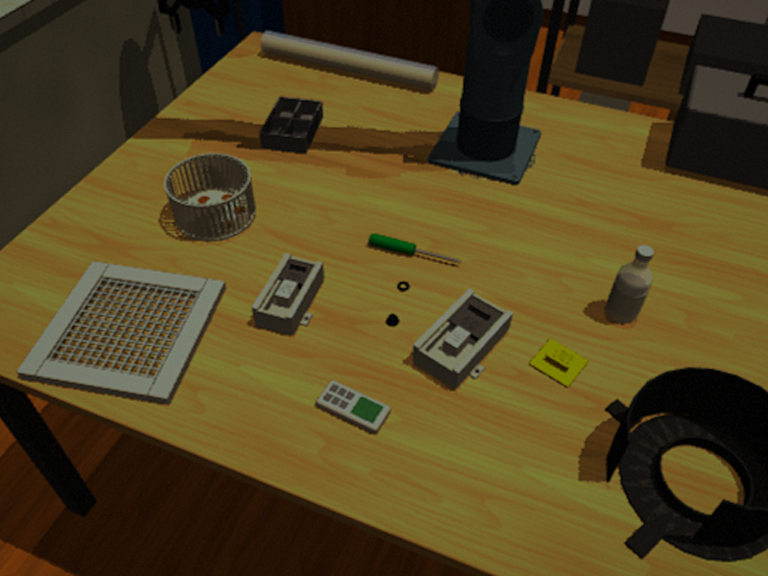

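The candidates for the large cover, as top-view pixels at 512x384, are:
- Grey cover on the larger box, with its rib at (188,211).
- Yellow look-alike at (145,209).
- Small-box cover at (298,203).

I choose the grey one at (188,211). Its tab is at (196,190), and the box's x axis is about -17° in world. I'll move over it now and check close up.

Emit:
send_rows(steps=[[0.0187,0.0353,0,-0.0266],[0.0374,0.0706,0,-0.0532],[0.0561,0.1059,0,-0.0798],[0.0748,0.1412,0,-0.1064],[0.0935,0.1765,0,-0.133]], claw=0)

```text
t: 1.12
position: [273.6, -446.6, 231.4]
tcp_rot: [[0.989, 0.145, 0.0], [0.145, -0.989, -0.0], [0.0, 0.0, -1.0]]
contact_force: [-0.2, 0.6, 0.6]
grip_width: 0.3
```

Emit:
send_rows(steps=[[0.0187,0.0353,0,-0.0266],[0.0374,0.0706,0,-0.0532],[0.0561,0.1059,0,-0.0798],[0.0748,0.1412,0,-0.1064],[0.0935,0.1765,0,-0.133]])

```text
t: 1.53
position: [367.1, -270.1, 231.6]
tcp_rot: [[1.0, 0.012, 0.001], [0.012, -1.0, -0.001], [0.001, 0.001, -1.0]]
contact_force: [1.1, -1.0, 0.1]
grip_width: -0.001
```

Emit:
send_rows(steps=[[0.0187,0.0353,0,-0.0266],[0.0374,0.0706,0,-0.0532],[0.0561,0.1059,0,-0.0798],[0.0748,0.1412,0,-0.1064],[0.0935,0.1765,0,-0.133]])

```text
t: 1.95
position: [460.7, -93.4, 231.7]
tcp_rot: [[0.993, -0.12, 0.001], [-0.12, -0.993, -0.0], [0.001, 0.0, -1.0]]
contact_force: [0.7, -0.5, -0.1]
grip_width: 0.001
```

Emit:
send_rows(steps=[[0.0187,0.0353,0,-0.0266],[0.0374,0.0706,0,-0.0532],[0.0561,0.1059,0,-0.0798],[0.0748,0.1412,0,-0.1064],[0.0935,0.1765,0,-0.133]])

```text
t: 2.37
position: [554.2, 83.0, 231.5]
tcp_rot: [[0.968, -0.251, 0.0], [-0.251, -0.968, -0.0], [0.0, 0.0, -1.0]]
contact_force: [0.7, -0.5, -0.0]
grip_width: -0.002
```

Emit:
send_rows(steps=[[0.0187,0.0353,0,-0.0266],[0.031,0.059,0,-0.044],[0.031,0.059,0,-0.044],[0.031,0.059,0,-0.044]])

```text
t: 2.7
position: [584.5, 142.1, 231.0]
tcp_rot: [[0.957, -0.289, -0.0], [-0.289, -0.957, 0.001], [-0.0, -0.0, -1.0]]
contact_force: [0.1, -1.8, -0.4]
grip_width: -0.001
```

```bash
python3 - <<'E'
from h import *
o=arm.get_obs();print(o['t'],o['position'],o['tcp_rot'],o['contact_force'],o['grip_width'],o['qpos'])
a=arm.capture('wrist');save(a,'w1.png',s=1.5)
for q,z in(('terminal_box_rib',59),('terminal_box_tab_top',50),('terminal_box',0),('terminal_box_cover',40)):
    for r in arm.spot_point('wrist',q)[:3]:
      u,v=r['xy'][0]*512,r['xy'][1]*384
      print(q,round(r['confidence'],2),round(u),round(v),ray('wrist',u,v,z).round(1))
E
```

```text
2.7 [584.51371621 142.14564064 231.02104728] [[ 9.57395776e-01 -2.88778872e-01 -3.01859373e-04]
 [-2.88778677e-01 -9.57395718e-01  5.61041191e-04]
 [-4.51015713e-04 -4.49967916e-04 -9.99999797e-01]] [ 0.05146845 -1.75698447 -0.41554965] -0.0011079792621816254 [  -5.71660766   27.03411605  -16.62193638   95.07178906    8.6669004
   59.16705083 -131.86033347]
terminal_box_rib 0.65 152 205 [580.3 269.4  59. ]
terminal_box_tab_top 0.83 263 137 [615.5 121.4  50. ]
terminal_box_tab_top 0.4 151 308 [432.6 348.   50. ]
terminal_box 0.92 262 148 [596.5 127.3   0. ]
terminal_box 0.42 491 108 [ 564.9 -239.2    0. ]
terminal_box_cover 0.88 263 191 [552.9 140.7  40. ]
terminal_box_cover 0.7 152 205 [576.1 278.7  40. ]
```

View pics/w1.png

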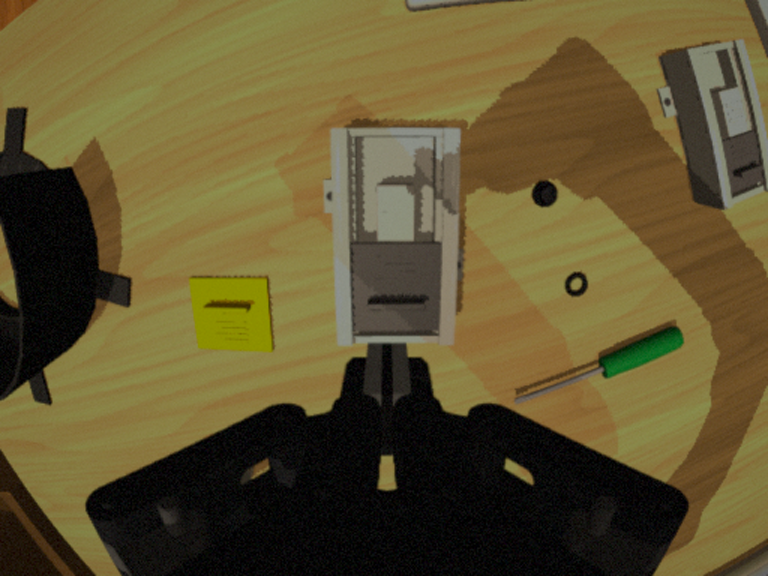

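The wrist view shows the larger box with its tab at (395,211), rib at (398,299) and rim corners (331,128), (461,128), (455,345), (337,345). The yellow look-alike is off at (232,313), and the cover is closed.

```bash
python3 - <<'E'
from h import *
P={'rimFL':(331,128,50),'rimFR':(461,128,50),'rimRR':(455,345,50),'rimRL':(337,345,50),'ribL':(368,299,59),'ribR':(428,299,59),'tabFL':(377,184,50),'tabFR':(413,184,50),'tabRL':(377,240,50),'tabRR':(413,241,50),'covL':(350,241,45),'covR':(441,242,45),'tip':(387,400,231)}
W={k:ray('wrist',u/1.5,v/1.5,z) for k,(u,v,z) in P.items()}
for k in W: print(k,W[k].round(1))
f=(W['rimFL']+W['rimFR'])/2;r=(W['rimRL']+W['rimRR'])/2
d=f-r;print('len',np.linalg.norm(d),'w',np.linalg.norm(W['rimFL']-W['rimFR']),np.linalg.norm(W['rimRL']-W['rimRR']),'yaw',np.degrees(np.arctan2(d[1],d[0])))
x=d/np.linalg.norm(d)
o=r+x*90;o2=f-x*78
print('origin',o,o2,'tab',(o+o2)/2+19*x,'rib',(o+o2)/2-54*x)
print('tab direct',sum(W[k] for k in('tabFL','tabFR','tabRL','tabRR'))/4+4*x,'rib direct',(W['ribL']+W['ribR'])/2)
E
```

```text
rimFL [683.7 148.7  50. ]
rimFR [656.6  59.1  50. ]
rimRR [494.5 107.4  50. ]
rimRL [522.7 198.2  50. ]
ribL [555.5 161.   59. ]
ribR [542.2 118.   59. ]
tabFL [634.4 129.4  50. ]
tabFR [626.8 104.4  50. ]
tabRL [594.7 141.8  50. ]
tabRR [586.1 116.5  50. ]
covL [599.1 161.9  45. ]
covR [578.2  96.3  45. ]
tip [569.4 142.3 231. ]
len 168.80012368642417 w 93.60334965643223 95.07296510168804 yaw -16.836533723566134
origin [594.73780998 126.7639333   50.        ] [595.50363637 126.53218375  50.        ] tab [613.3062883  121.14485753  50.        ] rib [543.43543282 142.28873502  50.        ]
tab direct [614.34764726 121.87663937  50.        ] rib direct [548.8390045  139.52139183  59.        ]
```

Emit:
send_rows(steps=[[0.0075,-0.005,-0.039,0],[0.015,-0.0105,-0.078,0],[0.022,-0.016,-0.117,0],[0.029,-0.021,-0.152,0],[0.029,-0.021,-0.152,0]])

```text
t: 3.37
position: [609.4, 114.9, 72.3]
tcp_rot: [[0.955, -0.295, -0.011], [-0.295, -0.956, -0.004], [-0.009, 0.007, -1.0]]
contact_force: [-2.0, 0.1, -0.1]
grip_width: -0.004
```

```bash
python3 - <<'E'
from h import *
o=arm.get_obs();print(o['t'],o['position'],o['contact_force'])
a=arm.capture('wrist');save(a,'w2.png',s=1.5)
b=arm.capture('scene');save(b,'s2.png',(240,150,400,270),5)
for c in('wrist','scene','top'):
  if c=='top':arm.capture('top')
  for q,z in(('terminal_box_tab_top',50),('terminal_box_rib',59)):
    for r in arm.spot_point(c,q)[:2]:
      u,v=r['xy'][0]*512,r['xy'][1]*384
      print(c,q,round(r['confidence'],2),round(u),round(v),ray(c,u,v,z).round(1))
E
```

```text
3.3667 [609.42946287 114.90331304  72.28337165] [-2.04090593  0.12322285 -0.14585701]
wrist terminal_box_tab_top 0.91 238 223 [616.4 131.6  50. ]
wrist terminal_box_rib 0.96 86 295 [592.2 269.7  59. ]
wrist terminal_box_rib 0.87 245 324 [540.7 152.2  59. ]
scene terminal_box_tab_top 0.6 302 224 [615.4 125.1  50. ]
scene terminal_box_rib 0.89 371 238 [598.1 297.   59. ]
scene terminal_box_rib 0.64 322 206 [544.  153.2  59. ]
top terminal_box_rib 0.83 147 203 [564.  286.1  59. ]
```

View pics/w2.png

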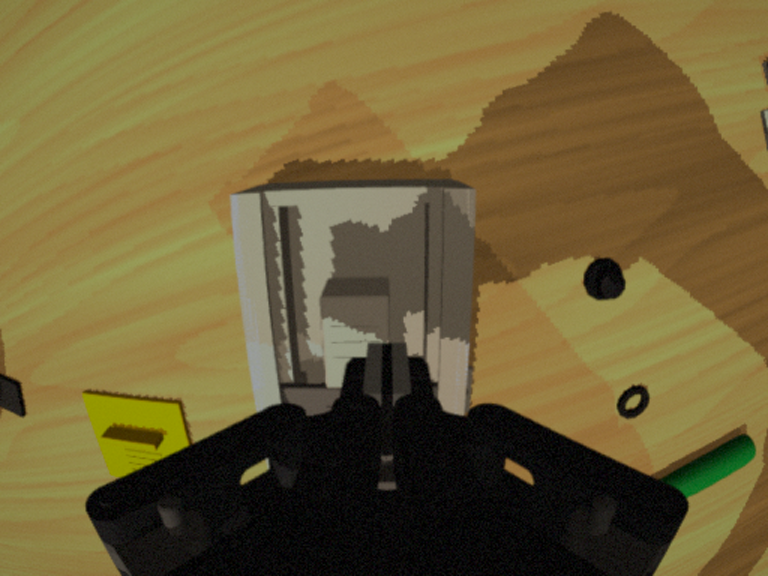

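View pics/s2.png

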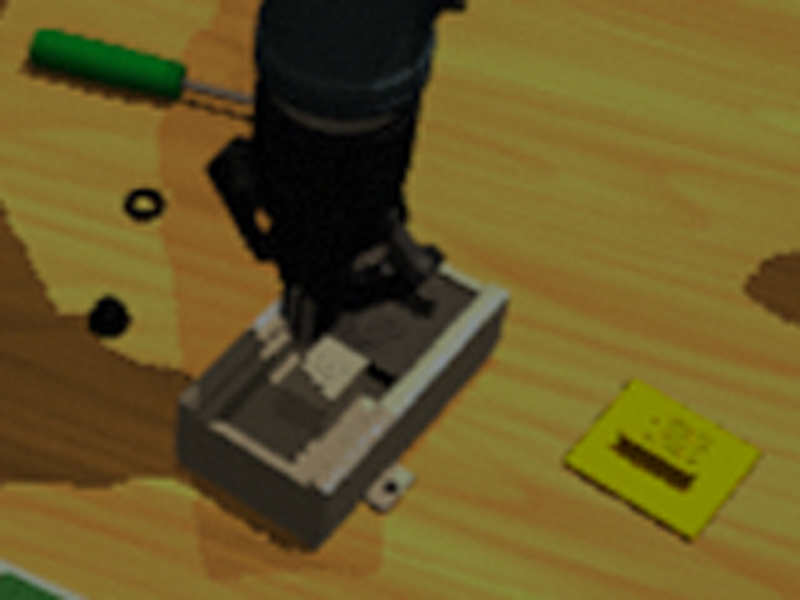

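```bash
python3 - <<'E'
from h import *
o=arm.get_obs();print(o['t'],o['position'],o['tcp_rot'],o['contact_force'],o['joint_vel'],o['qpos'])
P={'rimFL':(233,195,50),'rimFR':(475,188,50),'tabFL':(322,294,50),'tabFR':(390,296,50),'covL':(281,386,45)}
W={k:ray('wrist',u/1.5,v/1.5,z) for k,(u,v,z) in P.items()}
for k in W: print(k,W[k].round(1))
d=W['rimFL']-W['rimFR'];print(np.linalg.norm(d),np.degrees(np.arctan2(d[1],d[0]))-90)
d=W['tabFL']-W['tabFR'];print(np.linalg.norm(d))
k=arm.get_calibration('wrist');R=cv2.Rodrigues(np.array(k['rvec']))[0];c=-R.T@np.array(k['tvec']).ravel();print('cam',c,'axis',R[2], 'tcp in cam',R@(o['position']-c))
# project TCP
p=R@(o['position']-c);th=np.arctan2(np.hypot(p[0],p[1]),p[2]);n=p[:2]/np.hypot(*p[:2])
print('tcp px*1.5',1.5*(k['fx']*th*n[0]+k['cx']),1.5*(k['fy']*th*n[1]+k['cy']))
a=arm.capture('wrist');save(a,'w3.png',s=1.5)
print(arm.get_obs()['position'])
E
```

```text
3.8167 [614.31926731 119.75265598  81.05081642] [[ 9.56556164e-01 -2.91536802e-01  2.56869602e-03]
 [-2.91539168e-01 -9.56558708e-01  5.92356381e-04]
 [ 2.28441487e-03 -1.31549765e-03 -9.99996525e-01]] [-0.12547765  0.3772217  -0.24205355] [ 0.02857119  0.6249066   0.04878184  0.40467485  0.08796467 -0.11213538
  0.05753842] [  -5.32490332   39.74248776  -13.91148339   97.02401145   12.65231193
   44.6210055  -132.11263101]
rimFL [688.5 161.9  50. ]
rimFR [661.8  68.2  50. ]
tabFL [637.8 140.1  50. ]
tabFR [628.7 113.3  50. ]
covL [599.1 175.8  45. ]
97.35633283397559 -15.894898507772282
28.235341596016198
cam [684.88519983  97.63491376 224.66450123] axis [-0.2765147   0.08520386 -0.95722512] tcp in cam [ -0.4370254   29.23202363 158.86766072]
tcp px*1.5 385.1197692579933 364.43846072223494
[614.09076064 119.64515316  80.64474259]
```

View pics/w3.png

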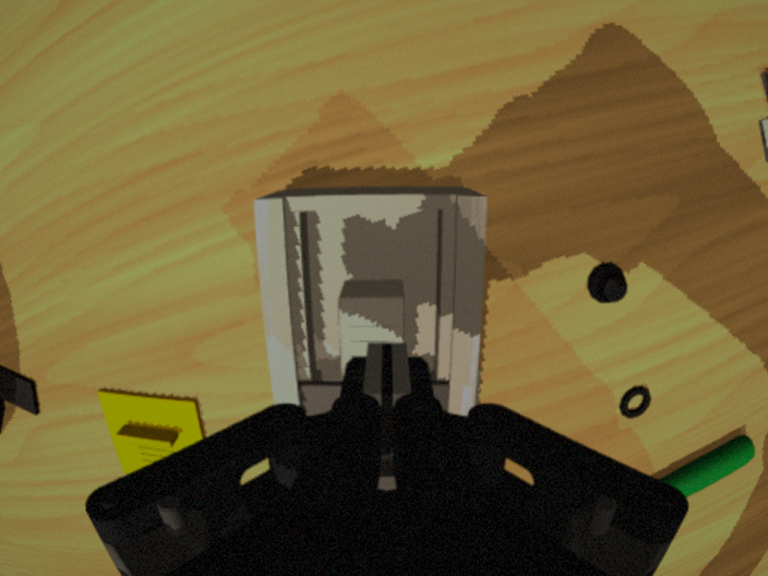

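```bash
python3 - <<'E'
from h import *
for q,z in(('terminal_box_tab_top',50),('terminal_box_rib',59)):
    for r in arm.spot_point('wrist',q)[:2]:
      u,v=r['xy'][0]*512,r['xy'][1]*384
      print(q,round(r['confidence'],2),round(u*1.5),round(v*1.5),ray('wrist',u,v,z).round(1))
E
```

```text
terminal_box_tab_top 0.73 369 329 [616.8 125.7  50. ]
terminal_box_rib 0.61 375 485 [540.5 147.3  59. ]
terminal_box_rib 0.58 371 438 [568.9 139.8  59. ]
```

The arm is settled now. The fingertip is at column ~386 and the tab's centre line at column ~372, so I have to go a few mm to the left. The tab's front edge runs (339,297)-(405,298), the cover front edge is near row 382 from 301 to 446, and the rim front corners are (256,200) and (487,196).

```bash
python3 - <<'E'
from h import *
o=arm.get_obs();print(o['t'],o['position'])
P={'rimFL':(256,200,50),'rimFR':(487,196,50),'tabFL':(339,297,50),'tabFR':(405,298,50),'covL':(301,382,45),'covR':(446,382,45)}
W={k:ray('wrist',u/1.5,v/1.5,z) for k,(u,v,z) in P.items()}
x=np.array([np.cos(np.radians(-16.8)),np.sin(np.radians(-16.8)),0])
for a,b,off in(('rimFL','rimFR',78),('tabFL','tabFR',36),('covL','covR',-8)):
    d=W[a]-W[b];m=(W[a]+W[b])/2
    print(a,np.linalg.norm(d).round(1),'yaw',np.degrees(np.arctan2(d[1],d[0]))-90,'origin',(m-off*x).round(1),'press',(m+(19-off)*x).round(1))
E
```

```text
3.9667 [613.73479037 119.46238713  79.95175433]
rimFL 91.9 yaw -16.236905327954744 origin [595.1 130.8  50. ] press [613.3 125.4  50. ]
tabFL 27.2 yaw -17.864501609752168 origin [595.5 130.6  50. ] press [613.7 125.1  50. ]
covL 66.9 yaw -16.708608121100696 origin [596.6 130.5  45. ] press [614.8 125.   45. ]
```

Emit:
send_rows(steps=[[0,0.0028,-0.005,0],[0,0.0056,-0.012,0],[0,0.0056,-0.018,0],[0,0.0056,-0.022,0],[0,0.0056,-0.024,0]])

```text
t: 4.38
position: [612.7, 124.8, 53.9]
tcp_rot: [[0.957, -0.292, -0.002], [-0.292, -0.957, -0.0], [-0.002, 0.001, -1.0]]
contact_force: [0.1, -0.1, 1.0]
grip_width: -0.003
```

Emit:
send_rows(steps=[[0,0,-0.003,0],[0,0,-0.006,0],[0,0,-0.009,0],[0,0,-0.011,0],[0,0,-0.011,0]])

```text
t: 4.8
position: [613.6, 124.8, 44.2]
tcp_rot: [[0.956, -0.292, 0.0], [-0.292, -0.956, -0.0], [0.0, 0.0, -1.0]]
contact_force: [-0.1, -0.7, 0.6]
grip_width: 0.004
```

```bash
python3 - <<'E'
from h import *
o=arm.get_obs();print(o['t'],o['position'],o['contact_force'],o['torque'])
a=arm.capture('wrist')[100:290,150:370];b=arm.capture('scene')[170:270,250:360]
save(np.hstack([cv2.resize(a,(440,380)),cv2.resize(b,(350,380))]),'c4.png')
E
```

```text
4.8 [613.60343728 124.75435889  44.17244036] [-0.12299694 -0.69536826  0.55626462] [0.02144512 0.01886167 0.00016432]
```

View pics/c4.png

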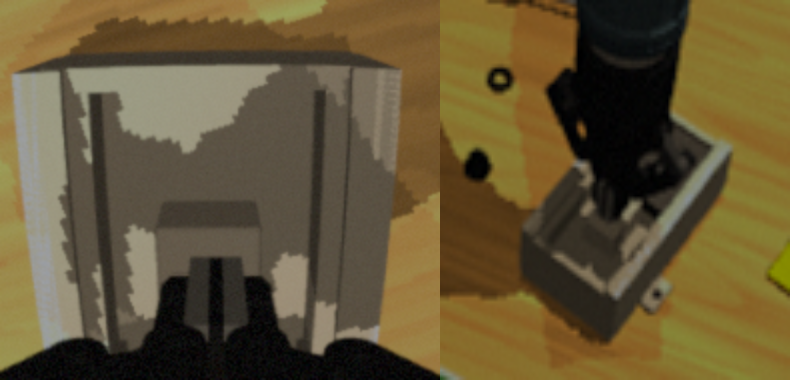

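The finger sits centred on the tab (left panel, tab front edge 155-262, finger 190-245). I'll keep pressing.

Emit:
send_rows(steps=[[0,0,-0.002,0],[0,0,-0.004,0],[0,0,-0.006,0]])

```text
t: 5.15
position: [613.6, 124.9, 38.6]
tcp_rot: [[0.956, -0.292, 0.0], [-0.292, -0.956, -0.0], [0.0, -0.0, -1.0]]
contact_force: [-2.0, -0.4, 5.3]
grip_width: 0.003
```

Emit:
send_rows(steps=[[0,0,-0.001,0],[0,0,-0.002,0],[0,0,-0.002,0]])

```text
t: 5.4
position: [613.7, 124.9, 37.1]
tcp_rot: [[0.956, -0.292, 0.0], [-0.292, -0.956, -0.0], [0.0, 0.0, -1.0]]
contact_force: [-2.5, -0.6, 9.7]
grip_width: -0.001
```

Emit:
send_rows(steps=[[0,0,-0.0008,0],[0,0,-0.0015,0],[0,0,-0.0015,0]])

```text
t: 5.65
position: [613.8, 124.9, 36.9]
tcp_rot: [[0.956, -0.292, 0.0], [-0.292, -0.956, -0.0], [0.0, 0.0, -1.0]]
contact_force: [-7.3, -1.9, 21.8]
grip_width: 0.001
```

The tab is at its stop: 22 N at z 36.9. I'll lift, move behind the rib and come down.

Emit:
send_rows(steps=[[0,0,0.01,0],[0,0,0.025,0],[0,0,0.042,0],[-0.008,0.0025,0.047,0],[-0.02,0.006,0.047,0]])

```text
t: 6.07
position: [595.1, 130.9, 83.2]
tcp_rot: [[0.956, -0.293, 0.004], [-0.293, -0.956, 0.001], [0.004, -0.002, -1.0]]
contact_force: [0.4, 0.2, -0.2]
grip_width: 0.002
```

Emit:
send_rows(steps=[[-0.02,0.006,0,0],[-0.04,0.0122,0,0],[-0.056,0.017,0,0],[-0.065,0.0198,0,0],[-0.0671,0.0205,0,0]])

```text
t: 6.48
position: [524.2, 152.2, 81.4]
tcp_rot: [[0.957, -0.29, -0.002], [-0.29, -0.957, -0.0], [-0.002, 0.001, -1.0]]
contact_force: [0.1, -0.7, -0.2]
grip_width: -0.003
```

Emit:
send_rows(steps=[[0,0,0,0],[0,0,0,0],[0,0,0,0]])

```text
t: 6.73
position: [527.5, 150.9, 81.8]
tcp_rot: [[0.956, -0.293, 0.001], [-0.293, -0.956, -0.0], [0.001, -0.0, -1.0]]
contact_force: [1.0, 0.3, -0.1]
grip_width: 0.001
```

```bash
python3 - <<'E'
from h import *
o=arm.get_obs();print(o['t'],o['position'],o['contact_force'])
b=arm.capture('scene')[170:270,250:360];a=arm.capture('wrist')[100:290,150:370]
save(np.hstack([cv2.resize(a,(440,380)),cv2.resize(b,(350,380))]),'c5.png')
for c in('wrist','scene'):
  for q,z in(('terminal_box_tab_top',37),('terminal_box_rib',59)):
    for r in arm.spot_point(c,q)[:2]:
      u,v=r['xy'][0]*512,r['xy'][1]*384
      print(c,q,round(r['confidence'],2),round(u),round(v),ray(c,u,v,z).round(1))
E
```

```text
6.7333 [527.53809856 150.92021356  81.80151141] [ 0.99751111  0.33958747 -0.1172249 ]
wrist terminal_box_tab_top 0.82 253 74 [615.1 126.7  37. ]
wrist terminal_box_rib 0.81 256 201 [542.6 146.5  59. ]
wrist terminal_box_rib 0.78 76 200 [577.5 263.7  59. ]
scene terminal_box_tab_top 0.56 306 227 [612.4 134.2  37. ]
scene terminal_box_rib 0.9 319 206 [547.4 147.4  59. ]
scene terminal_box_rib 0.8 370 240 [605.5 296.2  59. ]
```

View pics/c5.png

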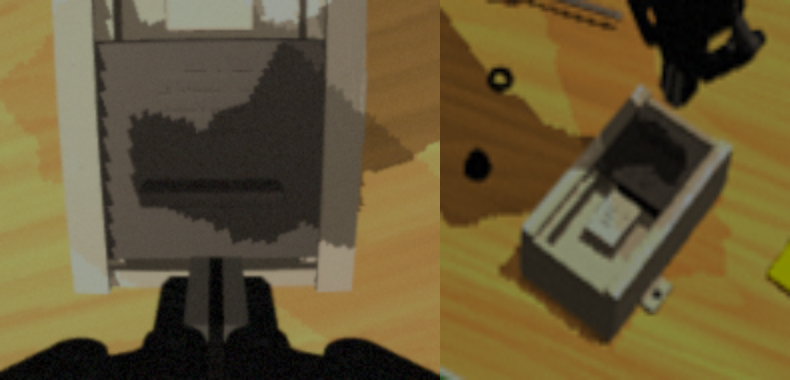

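The tab is in, and the rib is at (210,185) in the left panel, just ahead of the finger (tip near row 265). I'll lower behind it and push.

Emit:
send_rows(steps=[[0,0,-0.01,0],[0,0,-0.02,0],[0,0,-0.027,0],[0,0,-0.0315,0],[0,0,-0.0315,0]])

```text
t: 7.45
position: [525.3, 151.1, 48.7]
tcp_rot: [[0.957, -0.292, -0.003], [-0.292, -0.957, -0.001], [-0.002, 0.002, -1.0]]
contact_force: [-0.0, 0.2, 0.8]
grip_width: 0.001
```

Emit:
send_rows(steps=[[0.0029,-0.0009,0,0],[0.0067,-0.002,0,0],[0.0115,-0.0035,0,0],[0.0172,-0.0052,0,0],[0.023,-0.007,0,0]])

```text
t: 7.87
position: [550.3, 144.2, 50.6]
tcp_rot: [[0.956, -0.292, 0.001], [-0.292, -0.956, 0.0], [0.001, -0.0, -1.0]]
contact_force: [-0.5, 0.6, 1.0]
grip_width: 0.001
```

Emit:
send_rows(steps=[[0.0077,-0.0023,0,0],[0.0153,-0.0046,0,0],[0.023,-0.007,0,0],[0.0306,-0.0093,0,0],[0.0364,-0.011,0,0]])

```text
t: 8.28
position: [587.0, 132.8, 50.3]
tcp_rot: [[0.956, -0.292, 0.0], [-0.292, -0.956, -0.0], [0.0, -0.0, -1.0]]
contact_force: [-0.6, -0.5, 0.2]
grip_width: -0.002
```

Emit:
send_rows(steps=[[0.0029,-0.0009,0,0],[0.0038,-0.0012,0,0],[0.0038,-0.0012,0,0],[0.0038,-0.0012,0,0]])

```text
t: 8.62
position: [589.3, 132.3, 50.2]
tcp_rot: [[0.957, -0.292, -0.0], [-0.292, -0.957, 0.0], [-0.0, 0.0, -1.0]]
contact_force: [0.1, -0.2, 0.2]
grip_width: -0.001
```

```bash
python3 - <<'E'
from h import *
o=arm.get_obs();print(o['t'],o['position'],o['contact_force'])
d=o['position']-[595.5,130.6,0];print('box x,y',d@[.957,-.289,0],d@[.289,.957,0])
b=arm.capture('scene')[170:270,250:360];a=arm.capture('wrist')[100:290,150:370]
save(np.hstack([cv2.resize(a,(440,380)),cv2.resize(b,(350,380))]),'c6.png')
for c in('wrist','scene'):
  for q,z in(('terminal_box_cover',40),('terminal_box_rib',59)):
    for r in arm.spot_point(c,q)[:2]:
      u,v=r['xy'][0]*512,r['xy'][1]*384;p=ray(c,u,v,z)
      print(c,q,round(r['confidence'],2),p.round(1),'boxx',((p-[595.5,130.6,0])@[.957,-.289,0]).round(1))
E
```

```text
8.6167 [589.30159227 132.32612376  50.20182087] [ 0.06300282 -0.21075555  0.22428669]
box x,y -6.430725969202203 -0.13943939307955658
wrist terminal_box_cover 0.88 [614.6 126.2  40. ] boxx 19.5
wrist terminal_box_cover 0.75 [582.8 262.6  40. ] boxx -50.3
wrist terminal_box_rib 0.92 [602.2 127.8  59. ] boxx 7.2
wrist terminal_box_rib 0.91 [591.6 252.   59. ] boxx -38.8
scene terminal_box_cover 0.85 [602.8 300.7  40. ] boxx -42.1
scene terminal_box_cover 0.79 [617.6 136.5  40. ] boxx 19.4
scene terminal_box_rib 0.78 [602.7 126.5  59. ] boxx 8.1
scene terminal_box_rib 0.64 [604.1 291.5  59. ] boxx -38.3
```

View pics/c6.png

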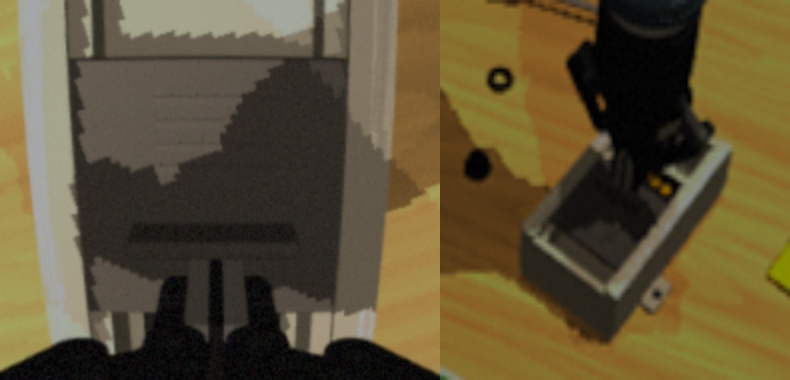

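The cover has slid to about +18 mm, with its front edge at row 58 and rib at row 233. I'll push 13 mm more, slowly, to about +31.

Emit:
send_rows(steps=[[0.0029,-0.0009,0,0],[0.0067,-0.002,0,0],[0.0105,-0.0032,0,0],[0.0124,-0.0038,0,0],[0.0124,-0.0038,0,0]])

```text
t: 9.33
position: [602.8, 128.0, 50.3]
tcp_rot: [[0.956, -0.293, 0.001], [-0.293, -0.956, -0.0], [0.001, -0.0, -1.0]]
contact_force: [0.5, -0.6, 0.9]
grip_width: -0.0
```

Emit:
send_rows(steps=[[-0.0038,0.0012,0,0],[-0.0077,0.0023,0,0],[-0.0077,0.0023,0.012,0],[-0.0077,0.0023,0.035,0],[-0.0077,0.0023,0.065,0]])

```text
t: 9.75
position: [592.4, 130.5, 115.0]
tcp_rot: [[0.957, -0.291, -0.004], [-0.291, -0.957, -0.001], [-0.003, 0.002, -1.0]]
contact_force: [0.9, 1.2, 0.6]
grip_width: 0.0
```

Emit:
send_rows(steps=[[-0.02,0.006,0.03,0],[-0.05,0.015,0.05,0],[-0.07,0.021,0.06,0],[-0.075,0.022,0.065,0],[-0.075,0.022,0.065,0]])

```text
t: 10.17
position: [518.7, 153.7, 182.4]
tcp_rot: [[0.957, -0.29, 0.002], [-0.29, -0.957, 0.001], [0.002, -0.001, -1.0]]
contact_force: [-0.1, 1.2, 0.5]
grip_width: -0.002
```

Emit:
send_rows(steps=[[0,0,0,0],[0,0,0,0],[0,0,0,0],[0,0,0,0],[0,0,0,0]])

```text
t: 10.58
position: [519.5, 152.3, 179.7]
tcp_rot: [[0.956, -0.293, -0.001], [-0.293, -0.956, -0.0], [-0.001, 0.0, -1.0]]
contact_force: [-0.2, -0.2, 0.2]
grip_width: -0.001
```

```bash
python3 - <<'E'
from h import *
o=arm.get_obs();print(o['t'],o['position'],o['contact_force'])
b=arm.capture('scene')[170:270,250:360];a=arm.capture('wrist')[70:260,150:370]
save(np.hstack([cv2.resize(a,(440,380)),cv2.resize(b,(350,380))]),'c7.png')
for c in('wrist','scene'):
  for q,z in(('terminal_box_cover',40),('terminal_box_rib',59)):
    for r in arm.spot_point(c,q)[:2]:
      u,v=r['xy'][0]*512,r['xy'][1]*384;p=ray(c,u,v,z)
      print(c,q,round(r['confidence'],2),p.round(1),'boxx',((p-[595.5,130.6,0])@[.957,-.289,0]).round(1))
E
```

```text
10.5833 [519.51459884 152.31697528 179.6518632 ] [-0.15266698 -0.18775632  0.21491903]
wrist terminal_box_cover 0.71 [568.9 281.8  40. ] boxx -69.1
wrist terminal_box_cover 0.57 [627.  121.5  40. ] boxx 32.7
wrist terminal_box_rib 0.83 [613.9 125.   59. ] boxx 19.2
wrist terminal_box_rib 0.75 [572.1 273.1  59. ] boxx -63.5
scene terminal_box_cover 0.76 [600.3 302.2  40. ] boxx -45.0
scene terminal_box_cover 0.62 [807.7  27.7  40. ] boxx 232.8
scene terminal_box_rib 0.79 [598.4 295.7  59. ] boxx -45.0
scene terminal_box_rib 0.61 [616.7 123.3  59. ] boxx 22.4
```

View pics/c7.png

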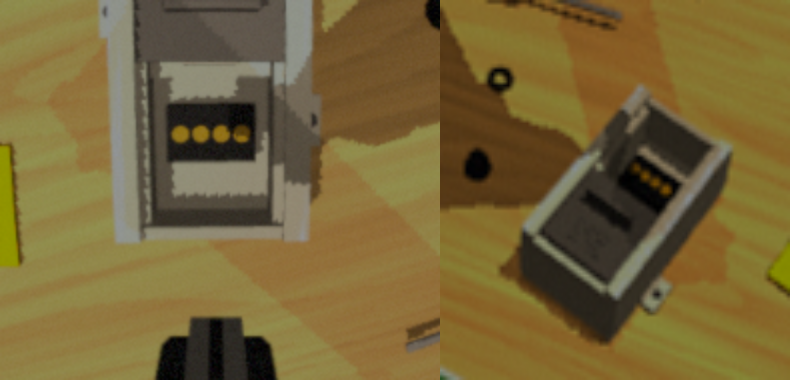

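The compartment with its four terminals is fully uncovered. The cover lies on its rails at about +30 mm, between the +24 mm needed and the +36 mm stop, and the arm is clear of everything.

```bash
python3 -c "
from station import arm
print(arm.finish_job(), arm.get_obs()['t'])"
```

```text
the job is handed in; nothing more can be done
the job is handed in; nothing more can be done
```

I pressed the larger box's white tab fully in, then slid its dark grey cover open along the rails by its rib. I handed the job in just after 10.6 s on the robot's clock, and it reports no verdict.

- **Tab:** with the fingers shut, the fingertip stopped at 36.9 mm above the table (37 mm is fully in). The force there rose to about 22 N.
- **Cover:** the last wrist and scene pictures put it at about +29 to +33 mm, with +24 mm needed and the stop at +36 mm. The compartment showed completely open and the cover was still lying on its rails.
- **Arm and surroundings:** the arm had backed off to about 180 mm up with nothing touching it. I never went near the smaller box or the other items, and nothing visible in the last views had moved.
- **Checks that disagreed:** my first wrist measurement of the box was about 4 mm off sideways, because the picture was taken before the arm had settled. I re-measured from close by before pressing. The final scene view put the rib about 3 mm further along than the wrist view. I took the lower figures as the safe ones, and they still clear +24 mm.

I viewed 9 of the 10 pictures allowed.

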